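Lay the straightedge along the chopping board

ROBOT

A 7-joint arm with a two-finger parallel gripper is mounted at the origin on the work surface. World frame = base frame: x ahead of the robot, y to its left, z up, the work surface at z = 0. Lengths are in m, angles in rad, forces in N, time in s.
With the tool pointing down it reaches from about 0.4 to 0.875 m from the base axis. Payload 6.5 kg.
Tool frame: the origin (TCP) lies on the centre line of the jaws, within the pads' length; the fingertips stand 25 mm ahead of it and the grasp point (between the pads) lies 6 mm ahead of it; y points along the fingers, z is the direction in which the jaws open and shut, and the axes are right-handed (so a half turn about y gives the same grasp; the last joint's range is limited). The gripper opens to 88 mm and grips with 3 to 60 N. Pads are 18 mm wide; open, the fingers measure 123 mm over their backs; the gripper's body (75 mm by 187 mm) begins 45 mm behind the grasp point.
Start: joints at [1.065, 0.536, -0.004, 1.538, 0.003, 1.067, -0.071], TCP at [0.277, -0.588, 0.264] pointing down, gripper open.
Joint ranges: [-2.7, 2.7], [-0.37, 2.16], [-1.27, 1.26], [0.24, 2.4], [-1.31, 4.45], [0.19, 1.91], [-2.76, 2.76]. Speed limits (rad/s): [2.39, 2.39, 3.14, 3.14, 3.14, 3.14, 3.14].

INTERFACE

Orientations are given as a rotation vector (axis times angle).
In Python, from workcell import arm gives the robot as it stands. The module is installed in compiled form; this text tells all that it offers.
- The arm moves only by the tool apply_moves, never from a script. Its argument "commands" is a list of rows, each a list of 7 numbers: the turn, a rotation vector about the tool's x, y, z in rad, then the shift along the tool's x, y, z in cm, then the opening, from 0 (shut) to 1 (fully open). In form: [[wx, wy, wz, tx, ty, tz, hand], ...]. A call has exactly 8 rows; each row is the pose to reach, as a shift and turn from the pose measured when the call began, along the tool's axes at that moment; what a row does not reach only later rows make up. A row lasts 1/8 s, in which the tool goes at most 62.5 mm and 10.7 degrees, less where a joint would pass 70% of its speed; a pose out of reach is approached as far as the arm can. A call with a gripper value outside its range is refused whole. The fingers move at their own pace and stop on an object; the grip force is fixed at half the most. Time passes only in rows, so rows that repeat a pose let the fingers close, or fill a call up. It gives the time, the measured TCP pose, the force and the opening at its end, in the units of the state.
- arm.observe(): the state, without advancing time (a new reading comes with each control period).
- arm.read_camera(name): name is "side" or "top" or "wrist"; returns a dict with "frame" (480x640x3 uint8, red, green, blue), "fx", "fy", "cx", "cy" (pixels), "position" and "rotation" of the camera in the world. Camera axes: x right, y up, looking along -z (the intrinsics and any distortion apply to the point x, -y, -z); pixel columns grow to the right and rows downward; lengths in m; the calibration is good to about 2 mm. A picture is of the moment at which its call begins. There is no depth.
- arm.hand_in(): hands the job in, once; it reports no verdict.
The state is a dict: "time": time; "joint_pos": joint angles; "dq": joint speeds; "joint_efforts": joint torques, N m; "position": TCP position; "eef_rot": TCP orientation; "force": force on the tool from outside, world axes, zero at the start; "torque": the same for the moment, N m; "grip_width": opening from 0.0 (shut) to 1.0 (fully open).
Only numpy, scipy, OpenCV 4.12 (cv2) and the standard library are available. Lean on these libraries where they do the work, as an engineer would, in place of code of your own. Each camera call takes 0.05 s, during which the arm holds its last target.

TASK

At the canteen's inspection table, get the chopping board ready to be checked for warp: take the longer of the two metal straightedges and lay it gently, flat on the table, flush along the board's long side that faces the robot and centred on that side. Leave the shorter straightedge and the board where they are.

Things in the scene. Friction and masses are not known exactly. Their poses are not given: they have to be found in the camera images.
- long_rule_mid (a point): The longer straightedge: a flat aluminium bar 240 mm long (its y axis), 36 mm wide (x) and 6 mm thick, lying flat on the table, with a black upright grip on its middle, 70 mm long (y), 16 mm wide (x), from 6 to 52 mm above the bar's underside. Alike at both ends and both sides; 150 to 310 g. This point is the centre of the whole, on the middle line, 26 mm above the underside; z is up.
- short_rule_mid (a point): The shorter straightedge, not to be used: as the longer one, with the same 36 x 6 mm section and the same grip, but only 120 mm long. This point is its centre, 26 mm above its underside; y along its length.
- board: The white plastic chopping board, 240 mm (y) x 170 mm (x) x 12 mm thick, about 0.6 kg, lying loose on the table with a small yellow block of cheese (50 x 75 x 32 mm) on it. Origin at the centre of its underside, z up; its -x axis points roughly towards the robot, so that the long side that faces the robot is 85 mm from the origin along -x and runs along y.
Things that resemble listed ones, but are neither listed nor needed, are in the scene too. Leave any pink look-alike of the part that bears long_rule_mid alone.

How it is judged:
At the end, for the whole second after the job is handed in: The longer straightedge lies flat and still on the table along the board's long side that faces the robot: gap at most 12 mm at its middle, parallel within 10 degrees, centred within 35 mm; the board is within 30 mm of where it was (x of long_rule_mid in the frame of board between -0.115 and -0.098 m and y of long_rule_mid in the frame of board between -0.035 and 0.035 m and angle between the y axis of long_rule_mid and the y axis of board, either way round below 0.175 rad and angle between long_rule_mid's own z axis and vertical below 0.08 rad and height (world z) of long_rule_mid below 0.031 m and distance of board from where it was at the start of the episode below 0.03 m and linear speed of long_rule below 0.02 m/s); the robot touches nothing.
It fails at once if the shorter straightedge is moved by more than 40 mm (distance of short_rule_mid from where it was at the start of the episode above 0.04 m).
It fails at once if the longer straightedge is dropped or thrown down (faster than 0.7 m/s just above the table) (linear speed of long_rule above 0.7 m/s and height (world z) of long_rule_mid below 0.045 m).
It also fails if it takes over 37 s, if anything falls off the work surface, if the arm or the gripper's body presses on something with over 40 N, if the wrist force passes 120 N, or if a joint passes its speed limit or range.

## Working session

There is one attempt and no reset: what is moved stays moved. The work goes in short steps, Python scripts to look and compute and a tool call to move; the robot and the scene stay as the last step left them, time stands still between calls to the robot, and variables do not carry over. Pictures are saved under pics/ and viewed, and the job is handed in when it is done.

Besides the shell and the picture viewer there is one more tool, called after "Request:" by a JSON object that holds its "op" and its "data", one argument or row to a line. apply_moves: Moves the arm, as the interface text tells. Its arguments: {"type":"object","properties":{"commands":{"type":"array"}},"required":["commands"]}

```bash
mkdir -p pics
cat > h.py <<'E'
import numpy as np,cv2,pickle
from workcell import arm
from scipy.spatial.transform import Rotation as R
def rot(c):
    r=np.array(c["rotation"],float)
    return r if r.shape==(3,3) else (R.from_rotvec(r).as_matrix() if r.size==3 else R.from_quat(r).as_matrix())
def unproj(c,u,v,z):
    d=np.array([(u-c["cx"])/c["fx"],-(v-c["cy"])/c["fy"],-1.0]); d=rot(c)@d
    p=np.array(c["position"]); t=(z-p[2])/d[2]; return p+t*d
def proj(c,P):
    q=rot(c).T@(np.array(P)-np.array(c["position"])); return c["cx"]+c["fx"]*q[0]/-q[2], c["cy"]-c["fy"]*q[1]/-q[2]
def snap(n,f):
    c=arm.read_camera(n); cv2.imwrite("pics/%s.png"%f,c["frame"][:,:,::-1]); pickle.dump(c,open(f+".pkl","wb")); return c
E
python3 - <<'E'
from h import *
for n in ["top","side"]:
    c=snap(n,n+"1"); print({k:v for k,v in c.items() if k!="frame"})
print(arm.observe())
E
```

```text
{'fx': 457.9041707596119, 'fy': 457.9041707596119, 'cx': 315.146457213119, 'cy': 240.21622591240072, 'position': array([0.29942581, 0.02026508, 1.02377443]), 'rotation': array([ 0.08413544, -0.11382408, -1.59721438])}
{'fx': 434.28016310200735, 'fy': 434.28016310200735, 'cx': 319.43782296592417, 'cy': 239.59276756130862, 'position': array([-0.04749416,  0.73417779,  0.56828471]), 'rotation': array([ 0.37114899, -1.30493325, -2.27906236])}
{'time': 0.1, 'joint_pos': array([ 1.06480716,  0.53708399, -0.00442419,  1.53873344,  0.00260089,
        1.06731966, -0.07116796]), 'dq': array([ 0.00056297, -0.0026739 , -0.00137852, -0.00241068,  0.00132895,
        0.00099609,  0.00185215]), 'joint_efforts': array([ 2.81862165e-03, -5.72081101e+01,  9.94042084e-01, -2.52234060e+01,
       -5.61180850e-02,  1.34086955e-02,  8.88662157e-05]), 'position': array([ 0.27650576, -0.58769922,  0.2629469 ]), 'eef_rot': array([-0.442658  ,  1.97950199, -1.97652183]), 'force': array([-0.13824997, -0.16822773, -0.30183557]), 'torque': array([-0.01752979, -0.05847231,  0.01284251]), 'grip_width': 0.998123306858603}
```

View pics/top1.png

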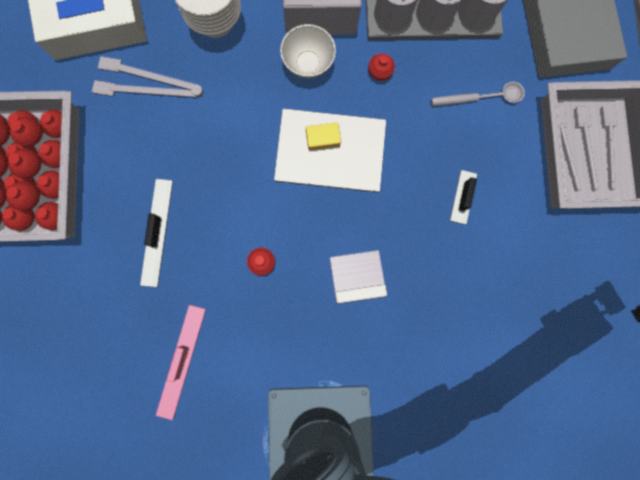

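View pics/side1.png

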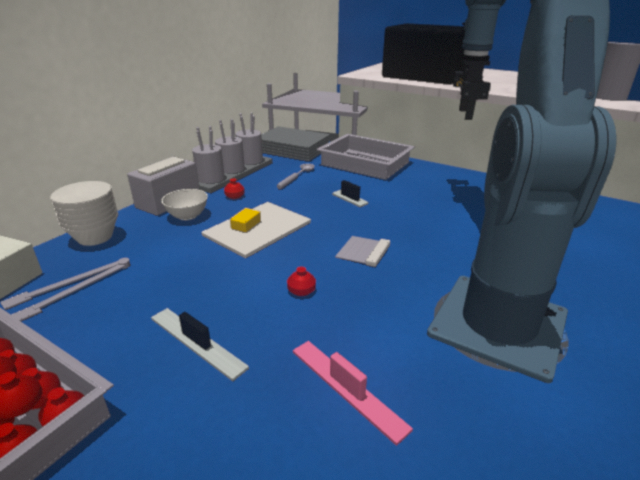

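Candidates in the top view are the white bar at (156,232), the short bar at (464,197), and the pink look-alike at (181,362). The pad at (358,277) is not a bar. I choose the long white bar at (156,232) and will check it in a crop.

Run:
```python
from h import *
f=cv2.imread("pics/top1.png")
a=cv2.resize(f[165:300,115:200],None,fx=4.4,fy=4.4,interpolation=cv2.INTER_CUBIC)
b=cv2.resize(f[100:200,265:395],None,fx=6,fy=6,interpolation=cv2.INTER_CUBIC)
cv2.imwrite("pics/ca.png",a);cv2.imwrite("pics/cb.png",b)
c=pickle.load(open("top1.pkl","rb"))
hsv=cv2.cvtColor(f,cv2.COLOR_BGR2HSV)
m=((hsv[...,1]<60)&(hsv[...,2]>130)).astype(np.uint8)
for name,(x0,y0,x1,y1) in dict(long=(130,172,185,295),board=(268,100,392,198),short=(440,163,490,230)).items():
    k=np.zeros_like(m);k[y0:y1,x0:x1]=m[y0:y1,x0:x1]
    n,l,s,_=cv2.connectedComponentsWithStats(k);i=1+s[1:,4].argmax()
    cs=np.argwhere(l==i)[:,::-1].astype(np.float32)
    r=cv2.minAreaRect(cs);bx=cv2.boxPoints(r)
    z={'long':.006,'board':.012,'short':.006}[name]
    P=np.array([unproj(c,u,v,z) for u,v in bx]);print(name,bx.round(1).tolist(),P[:,:2].round(4).tolist(),P.mean(0).round(4),np.linalg.norm(np.diff(P,axis=0),axis=1).round(4))
    e=P[1]-P[0];e2=P[2]-P[1]
    for q in(e,e2):print(np.degrees(np.arctan2(q[1],q[0])))
    h=cv2.approxPolyDP(cv2.convexHull(cs.astype(np.int32)),4,True)[:,0]; print(h.tolist(),[unproj(c,u,v,z)[:2].round(4).tolist() for u,v in h])
```

```text
long [[139.60000610351562, 284.79998779296875], [154.89999389648438, 177.6999969482422], [172.39999389648438, 180.1999969482422], [157.10000610351562, 287.29998779296875]] [[0.3395, 0.3881], [0.5804, 0.358], [0.5736, 0.3185], [0.3329, 0.3497]] [0.4566 0.3536 0.006 ] [0.2428 0.0401 0.2427]
-7.1229303519569545
-99.786585996562
[[171, 180], [157, 286], [141, 285], [155, 180]] [[0.5741, 0.3216], [0.3358, 0.35], [0.339, 0.385], [0.575, 0.3577]]
board [[273.3999938964844, 180.60000610351562], [281.29998779296875, 107.80000305175781], [387.1000061035156, 119.19999694824219], [379.20001220703125, 192.0]] [[0.5654, 0.0896], [0.7372, 0.0683], [0.704, -0.1754], [0.5328, -0.149]] [ 0.6348 -0.0416  0.012 ] [0.1731 0.2459 0.1733]
-7.072303482342239
-97.7487517523769
[[385, 120], [378, 191], [274, 179], [283, 109]] [[0.7022, -0.1704], [0.5351, -0.1463], [0.569, 0.0882], [0.7341, 0.0644]]
short [[449.20001220703125, 220.6999969482422], [460.20001220703125, 169.1999969482422], [476.8999938964844, 172.8000030517578], [465.8999938964844, 224.3000030517578]] [[0.4637, -0.3057], [0.5828, -0.3391], [0.5734, -0.377], [0.4545, -0.343]] [ 0.5186 -0.3412  0.006 ] [0.1237 0.039  0.1237]
-15.707793111847264
-103.90509047594018
[[475, 173], [466, 223], [450, 220], [461, 170]] [[0.573, -0.3726], [0.4574, -0.3435], [0.4653, -0.3076], [0.5809, -0.3408]]
```

View pics/ca.png

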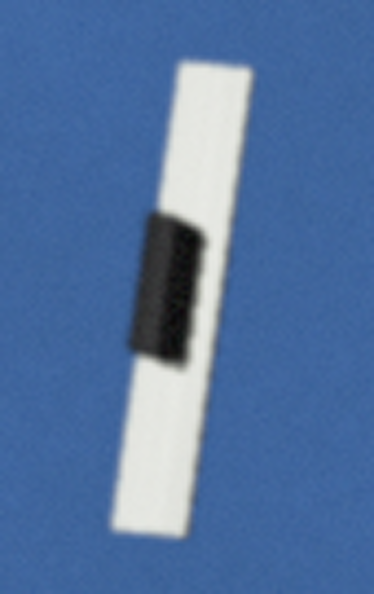

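View pics/cb.png

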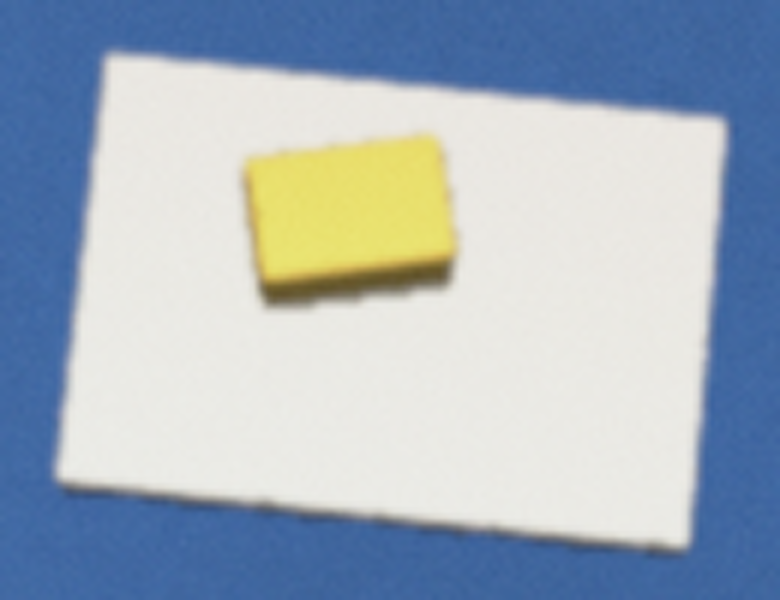

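```bash
cat >> h.py <<'E'
def yaw():
    M=R.from_rotvec(arm.observe()["eef_rot"]).as_matrix(); return np.degrees(np.arctan2(M[1,2],M[0,2]))
def goto(p,zyaw):
    "rel turn/shift(cm) to put TCP at p, tool y down, tool z at zyaw deg"
    s=arm.observe(); M=R.from_rotvec(s["eef_rot"]).as_matrix()
    a=np.radians(zyaw); z=np.array([np.cos(a),np.sin(a),0]); y=np.array([0,0,-1.]); T=np.c_[np.cross(y,z),y,z]
    w=R.from_matrix(M.T@T).as_rotvec(); t=M.T@(np.array(p)-s["position"])*100
    print("turn",w.round(3),"shift",t.round(2),"deg",np.degrees(np.linalg.norm(w)).round(1),"t",s["time"],"j",s["joint_pos"].round(2),"pos",s["position"].round(4),"yaw",yaw().round(2),"F",s["force"].round(1),"g",round(s["grip_width"],3))
E
python3 - <<'E'
from h import *
M=R.from_rotvec(arm.observe()["eef_rot"]).as_matrix();print(M.round(3))
goto([.50,-.1,.25],0)
goto([.457,.354,.2],83)
goto([.457,.354,.2],-97)
E
```

```text
[[-0.905 -0.001  0.426]
 [-0.426  0.001 -0.905]
 [ 0.    -1.    -0.002]]
turn [ 1.000e-03 -1.131e+00 -1.000e-03] shift [-40.99   1.34 -34.61] deg 64.8 t 0.1 j [ 1.06  0.54 -0.    1.54  0.    1.07 -0.07] pos [ 0.2765 -0.5877  0.2629] yaw -64.8 F [-0.1 -0.2 -0.3] g 0.998
turn [ 1.00e-03 -2.58e+00 -2.00e-03] shift [-56.43   6.41 -77.51] deg 147.8 t 0.1 j [ 1.06  0.54 -0.    1.54  0.    1.07 -0.07] pos [ 0.2765 -0.5877  0.2629] yaw -64.8 F [-0.1 -0.2 -0.3] g 0.998
turn [0.001 0.562 0.001] shift [-56.43   6.41 -77.51] deg 32.2 t 0.1 j [ 1.06  0.54 -0.    1.54  0.    1.07 -0.07] pos [ 0.2765 -0.5877  0.2629] yaw -64.8 F [-0.1 -0.2 -0.3] g 0.998
```

Request:
{"op": "apply_moves", "data": {
  "commands": [
    [0,-0.14,0,-5,0.2,-4.3,1],
    [0,-0.28,0,-10,0.3,-8.6,1],
    [0,-0.42,0,-15,0.5,-13,1],
    [0,-0.56,0,-20,0.7,-17.3,1],
    [0,-0.7,0,-25,0.9,-21.6,1],
    [0,-0.85,0,-31,1,-26,1],
    [0,-1,0,-36,1.2,-30.3,1],
    [0,-1.13,0,-41,1.3,-34.6,1]
  ]
}}

```text
time: 1.1
position: [0.4852, -0.132, 0.251]
eef_rot: [-1.21, 1.208, -1.206]
force: [1.3, -0.7, 0.4]
grip_width: 1.002
```

Run:
```python
from h import *
goto([.457,.354,.2],83)
```

```text
turn [-0.    -1.445 -0.002] shift [-48.61   5.16  -2.66] deg 82.8 t 1.1 j [ 0.53  0.34 -0.42  1.91  0.17  0.93  0.02] pos [ 0.4852 -0.132   0.251 ] yaw 0.19 F [ 1.3 -0.7  0.4] g 1.002
```

Request:
{"op": "apply_moves", "data": {
  "commands": [
    [0,-0.18,0,-6,0.6,-0.3,1],
    [0,-0.36,0,-12,1.2,-0.7,1],
    [0,-0.54,0,-18,1.8,-1,1],
    [0,-0.72,0,-24,2.4,-1.3,1],
    [0,-0.9,0,-30,3,-1.7,1],
    [0,-1.08,0,-36,3.6,-2,1],
    [0,-1.26,0,-42,4.3,-2.4,1],
    [0,-1.44,0,-48.6,5.1,-2.7,1]
  ]
}}

```text
time: 2.1
position: [0.4567, 0.3513, 0.2006]
eef_rot: [-1.568, 0.097, -0.096]
force: [0.8, -0.8, 1.4]
grip_width: 0.998
```

Run:
```python
from h import *
c=snap("wrist","w1");print(c["position"],c["rotation"],c["fx"])
goto([.457,.354,.2],83)
```

```text
[0.38556405 0.36009826 0.320899  ] [-0.2277538  -0.20271662  1.43875445] 337.44795060704536
turn [-0.009  0.015 -0.004] shift [ 0.45  0.05 -0.61] deg 1.0 t 2.15 j [-0.17  0.62 -0.79  1.75  0.52  0.98  0.3 ] pos [0.4531 0.3605 0.2006] yaw 83.87 F [-1.5  6.5  0.5] g 1.0
```

View pics/w1.png

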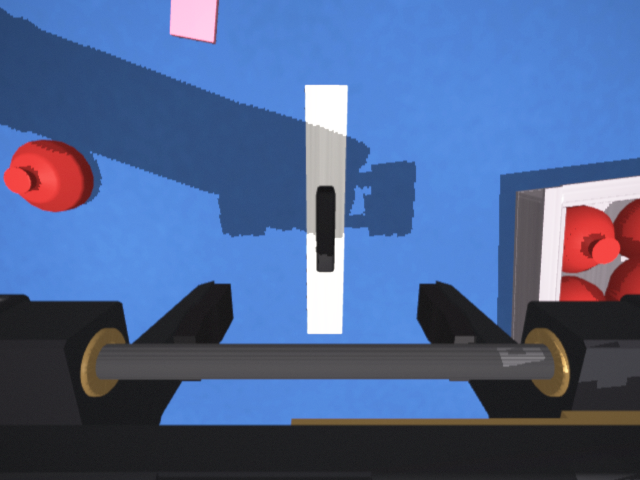

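The wrist view confirms the white long bar: corners are (306,86), (348,86), (307,333), (342,333), and its black grip is centred near (326,228). The tomato crate's wall is near u=500–545, so I will check its clearance.

Run:
```python
from h import *
c=snap("wrist","w2");s=arm.observe()
o=pickle.load(open("w1.pkl","rb"));print(c["position"]-o["position"])
f=c["frame"];m=((f.min(2)>120)&(np.ptp(f.astype(int),axis=2)<60)).astype(np.uint8)
k=np.zeros_like(m);k[50:345,270:380]=m[50:345,270:380]
pts=np.argwhere(k)[:,::-1];print(pts.min(0),pts.max(0))
for cc,px in ((o,[(306,86),(348,86),(342,333),(307,333)]),):
    P=np.array([unproj(cc,u,v,.006) for u,v in px]);print(P.round(4).tolist(),P.mean(0)); e=P[0]+P[1]-P[2]-P[3];print(np.degrees(np.arctan2(e[1],e[0])))
t=pickle.load(open("top1.pkl","rb"))
for z in (0.04,.06,.08):print(z,unproj(t,72,95,z),unproj(t,66,235,z), [unproj(o,u,v,z).round(3) for u,v in((545,190),(515,190),(500,178))])
goto([.457,.354,.2],83)
```

```text
[-0.00340312  0.00712296  0.00020491]
[295  91] [337 338]
[[0.3352, 0.3504, 0.006], [0.3396, 0.3862, 0.006], [0.5763, 0.3554, 0.006], [0.5718, 0.3189, 0.006]] [0.45571439 0.35274236 0.006     ]
172.5017249935078
0.04 [0.76539476 0.53345057 0.04      ] [0.44943679 0.53479642 0.04      ] [array([0.443, 0.538, 0.04 ]), array([0.44 , 0.513, 0.04 ]), array([0.429, 0.5  , 0.04 ])]
0.06 [0.75592168 0.52301758 0.06      ] [0.44638708 0.52433607 0.06      ] [array([0.439, 0.525, 0.06 ]), array([0.436, 0.502, 0.06 ]), array([0.426, 0.49 , 0.06 ])]
0.08 [0.74644859 0.51258459 0.08      ] [0.44333738 0.51387572 0.08      ] [array([0.435, 0.512, 0.08 ]), array([0.432, 0.491, 0.08 ]), array([0.423, 0.48 , 0.08 ])]
turn [-0.006  0.006 -0.004] shift [ 0.39  0.06 -0.26] deg 0.6 t 2.2 j [-0.17  0.62 -0.79  1.76  0.51  0.98  0.29] pos [0.4534 0.3571 0.2006] yaw 83.37 F [-0.2  1.3 -0.2] g 0.998
```

View pics/w2.png

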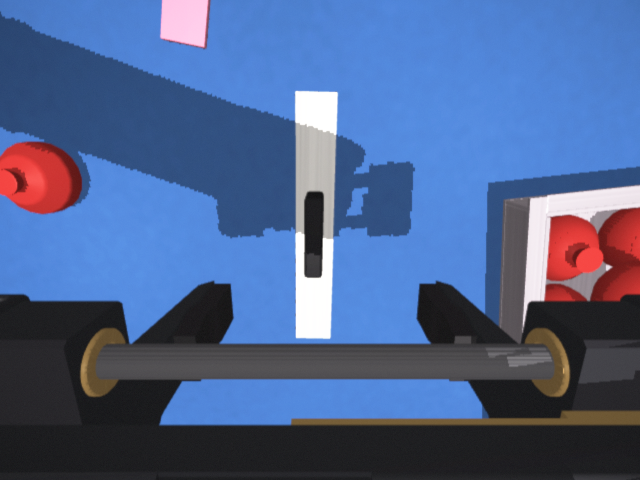

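Run:
```python
from h import *
goto([.4562,.3532,.045],82.7)
```

```text
turn [-0.006  0.012 -0.004] shift [ 0.39 15.56 -0.45] deg 0.8 t 2.2 j [-0.17  0.62 -0.79  1.76  0.51  0.98  0.29] pos [0.4534 0.3571 0.2006] yaw 83.37 F [-0.2  1.3 -0.2] g 0.998
```

Request:
{"op": "apply_moves", "data": {
  "commands": [
    [-0.006,0.012,-0.004,0.39,1.5,-0.45,1],
    [-0.006,0.012,-0.004,0.39,4,-0.45,1],
    [-0.006,0.012,-0.004,0.39,7,-0.45,1],
    [-0.006,0.012,-0.004,0.39,10,-0.45,1],
    [-0.006,0.012,-0.004,0.39,12.5,-0.45,1],
    [-0.006,0.012,-0.004,0.39,14.5,-0.45,1],
    [-0.006,0.012,-0.004,0.39,15.5,-0.45,1],
    [-0.006,0.012,-0.004,0.39,15.5,-0.45,1]
  ]
}}

```text
time: 3.2
position: [0.4562, 0.3527, 0.0452]
eef_rot: [-1.569, 0.102, -0.1]
force: [-0.2, 0.1, 0.2]
grip_width: 0.998
```

Run:
```python
from h import *
goto([.4562,.3532,.045],82.7)
snap("wrist","w3")
```

```text
turn [ 0.001 -0.001 -0.001] shift [-0.    0.02  0.05] deg 0.1 t 3.2 j [-0.28  0.83 -0.63  1.82  0.71  0.73  0.14] pos [0.4562 0.3527 0.0452] yaw 82.64 F [-0.2  0.1  0.2] g 0.998
```

View pics/w3.png

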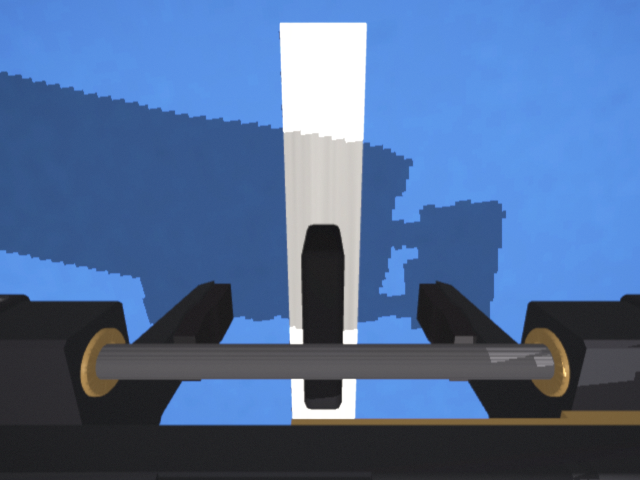

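The grip (u 302–345) sits midway between the fingers, which are at u≈232 and 418. I'll close now.

Request:
{"op": "apply_moves", "data": {
  "commands": [
    [0,0,0,0,0,0,0],
    [0,0,0,0,0,0,0],
    [0,0,0,0,0,0,0],
    [0,0,0,0,0,0,0],
    [0,0,0,0,0,0,0],
    [0,0,0,0,0,0,0],
    [0,0,0,0,0,0,0],
    [0,0,0,0,0,0,0]
  ]
}}

```text
time: 4.25
position: [0.4564, 0.353, 0.0458]
eef_rot: [-1.569, 0.101, -0.101]
force: [-0.7, 0.0, 0.7]
grip_width: 0.177
```

Run:
```python
from h import *
goto([.4562,.3532,.145],82.7)
```

```text
turn [ 0.    -0.001 -0.   ] shift [-0.03 -9.92  0.02] deg 0.0 t 4.25 j [-0.28  0.83 -0.63  1.82  0.71  0.73  0.14] pos [0.4564 0.353  0.0458] yaw 82.65 F [-0.7  0.   0.7] g 0.177
```

Request:
{"op": "apply_moves", "data": {
  "commands": [
    [0,0,0,0,-0.5,0,0],
    [0,0,0,0,-1.5,0,0],
    [0,0,0,0,-3,0,0],
    [0,0,0,0,-5,0,0],
    [0,0,0,0,-7,0,0],
    [0,0,0,0,-9,0,0],
    [0,0,0,0,-10,0,0],
    [0,0,0,0,-10,0,0]
  ]
}}

```text
time: 5.25
position: [0.4568, 0.3531, 0.1466]
eef_rot: [-1.568, 0.1, -0.101]
force: [-0.3, 0.6, -2.2]
grip_width: 0.178
```

Run:
```python
from h import *
snap("side","s2")
goto([.50,-.025,.16],-8.2)
```

```text
turn [0.    1.585 0.   ] shift [  9.16  -1.41 -36.91] deg 90.8 t 5.3 j [-0.2   0.69 -0.74  1.79  0.58  0.89  0.24] pos [0.4565 0.3528 0.1458] yaw 82.64 F [-0.   0.  -2.4] g 0.179
```

View pics/s2.png

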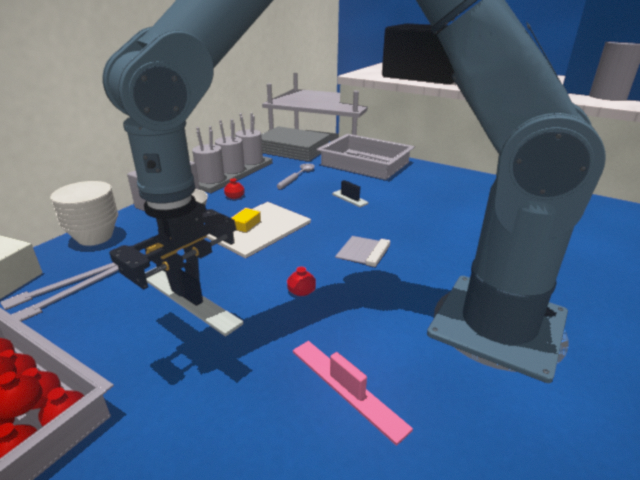

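The rule is lifted and level at about (195,290). Next is carrying it and turning by -91°, in two calls.

Request:
{"op": "apply_moves", "data": {
  "commands": [
    [0,0.06,0,0.4,-0.1,-1.5,0],
    [0,0.16,0,1,-0.2,-4,0],
    [0,0.27,0,1.7,-0.3,-6.5,0],
    [0,0.38,0,2.3,-0.4,-9,0],
    [0,0.49,0,2.9,-0.5,-11.5,0],
    [0,0.6,0,3.5,-0.6,-14,0],
    [0,0.71,0,4.1,-0.7,-16.5,0],
    [0,0.8,0,4.6,-0.8,-18.5,0]
  ]
}}

```text
time: 6.3
position: [0.4781, 0.1611, 0.1534]
eef_rot: [-1.447, 0.73, -0.729]
force: [0.2, 0.3, -2.4]
grip_width: 0.177
```

Run:
```python
from h import *
goto([.50,-.025,.16],-8.2)
```

```text
turn [0.002 0.779 0.001] shift [16.27 -0.64 -9.28] deg 44.6 t 6.3 j [ 0.04  0.52 -0.57  1.98  0.4   0.76 -0.14] pos [0.4781 0.1611 0.1534] yaw 36.42 F [ 0.2  0.3 -2.4] g 0.177
```

Request:
{"op": "apply_moves", "data": {
  "commands": [
    [0,0.11,0,2.3,-0.1,-1.3,0],
    [0,0.22,0,4.6,-0.2,-2.6,0],
    [0,0.33,0,6.9,-0.3,-4,0],
    [0,0.44,0,9.2,-0.4,-5.3,0],
    [0,0.55,0,11.5,-0.5,-6.6,0],
    [0,0.66,0,13.8,-0.6,-7.9,0],
    [0,0.74,0,15.5,-0.6,-8.8,0],
    [0.002,0.779,0.001,16.3,-0.6,-9.3,0]
  ]
}}

```text
time: 7.3
position: [0.5003, -0.0266, 0.1595]
eef_rot: [-1.135, 1.317, -1.317]
force: [0.0, 0.5, -2.0]
grip_width: 0.179
```

Run:
```python
from h import *
c=snap("wrist","w4"); c=snap("top","t4")
goto([.529,-.025,.06],-8.2)
```

```text
turn [-0.    -0.002  0.   ] shift [-0.54  9.95  2.85] deg 0.1 t 7.4 j [ 0.26  0.46 -0.37  1.99  0.25  0.73 -0.4 ] pos [ 0.5    -0.0262  0.1595] yaw -8.33 F [ 0.3  0.2 -3.8] g 0.18
```

View pics/w4.png

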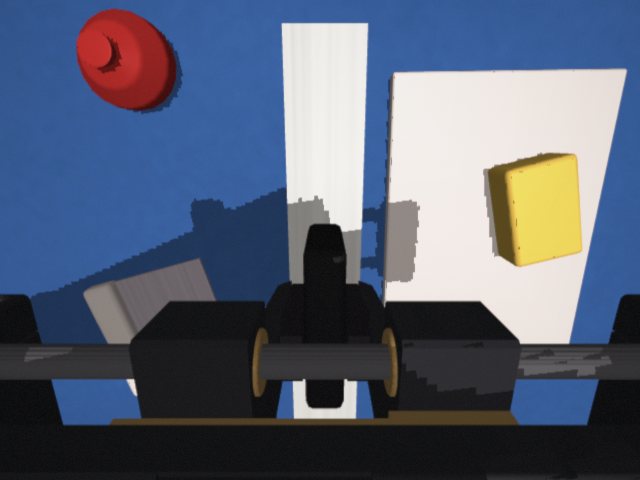

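View pics/t4.png

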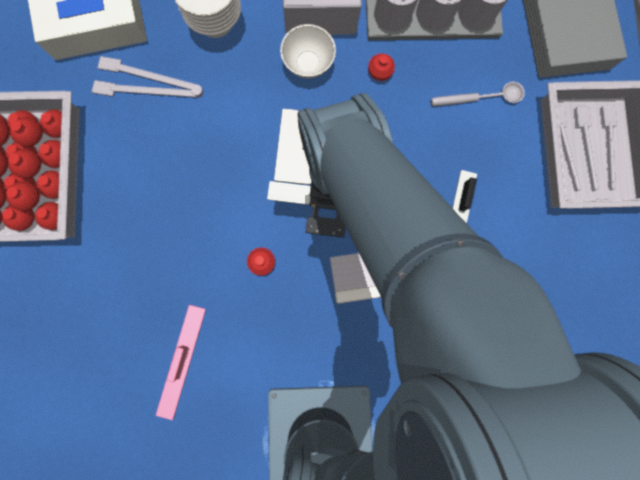

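The wrist view shows the board's near corner at (394,73), its robot-facing edge down to (386,300) and its far corner at (626,69). The held bar's end is at (282–368,24).

Run:
```python
from h import *
c=pickle.load(open("w4.pkl","rb"));s=arm.observe()
A=unproj(c,394,73,.012);B=unproj(c,386,300,.012);C=unproj(c,626,69,.012);D=unproj(c,572,340,.012)
print(A,B,C,D,np.linalg.norm(A-C))
e=A-B;print("edge yaw",np.degrees(np.arctan2(e[1],e[0])))
y=e/np.linalg.norm(e);x=np.array([y[1],-y[0],0]);print("bx",x)
print("board centre est",A-.12*y+.085*x, C-.12*y-.085*x)
t=A-.12*y-.0215*x;print("target (gap 3.5)",t)
zt=s["position"][2]-.0398
E1=unproj(c,282,24,zt);E2=unproj(c,368,24,zt);E3=unproj(c,290,270,zt);print(E1,E2,np.linalg.norm(E1-E2),"bar edge yaw",np.degrees(np.arctan2(*(E1-E3)[[1,0]])))
m=(E1+E2)/2;d=E1-E3;d/=np.linalg.norm(d);print("bar centre",m-.12*d,"tcp",s["position"])
c=pickle.load(open("top1.pkl","rb"))
P=[unproj(c,u,v,.012) for u,v in((274.2,179.5),(380,190.5),(282.5,108.5),(386.2,120))];print(np.mean(P,0),[p.round(4) for p in P])
```

```text
[0.5670046  0.08603686 0.012     ] [ 0.54397069 -0.09189339  0.012     ] [0.73247982 0.06422818 0.012     ] [ 0.7059817  -0.15574671  0.012     ] 0.16690615743521256
edge yaw 82.6238101239727
bx [ 0.9917246  -0.12838348  0.        ]
board centre est [ 0.63589518 -0.04388269  0.012     ] [ 0.63277721 -0.04386618  0.012     ]
target (gap 3.5) [ 0.53027651 -0.03020985  0.012     ]
[0.49963835 0.09445588 0.11966785] [0.53507608 0.08921924 0.11966785] 0.035822553448591136 bar edge yaw 81.71626326412384
bar centre [ 0.50006818 -0.02691045  0.11966785] tcp [ 0.49998672 -0.02616965  0.15946785]
[ 0.63534989 -0.04271711  0.012     ] [array([0.5678, 0.0877, 0.012 ]), array([ 0.5362, -0.1509,  0.012 ]), array([0.7353, 0.0655, 0.012 ]), array([ 0.7021, -0.1732,  0.012 ])]
```

Run:
```python
from h import *
goto([.529,-.028,.062],-7.8)
```

```text
turn [-0.    -0.009  0.   ] shift [-0.24  9.75  2.89] deg 0.5 t 7.4 j [ 0.26  0.46 -0.37  1.99  0.25  0.73 -0.4 ] pos [ 0.5    -0.0262  0.1595] yaw -8.33 F [ 0.3  0.2 -3.8] g 0.18
```

Request:
{"op": "apply_moves", "data": {
  "commands": [
    [0,-0.009,0,-0.2,0.8,0.6,0],
    [0,-0.009,0,-0.2,2.3,1.5,0],
    [0,-0.009,0,-0.2,4.2,2.3,0],
    [0,-0.009,0,-0.2,6.1,2.9,0],
    [0,-0.009,0,-0.2,7.9,2.9,0],
    [0,-0.009,0,-0.2,9.2,2.9,0],
    [0,-0.009,0,-0.2,9.7,2.9,0],
    [0,-0.009,0,-0.2,9.7,2.9,0]
  ]
}}

```text
time: 8.4
position: [0.5289, -0.0283, 0.0624]
eef_rot: [-1.142, 1.309, -1.309]
force: [0.2, -0.5, -3.1]
grip_width: 0.178
```

Run:
```python
from h import *
goto([.529,-.028,.046],-7.8)
c=snap("wrist","w5")
```

```text
turn [-0.  0.  0.] shift [-0.03  1.64  0.  ] deg 0.0 t 8.4 j [ 0.2   0.67 -0.29  1.96  0.34  0.57 -0.46] pos [ 0.5289 -0.0283  0.0624] yaw -7.8 F [ 0.2 -0.5 -3.1] g 0.178
```

View pics/w5.png

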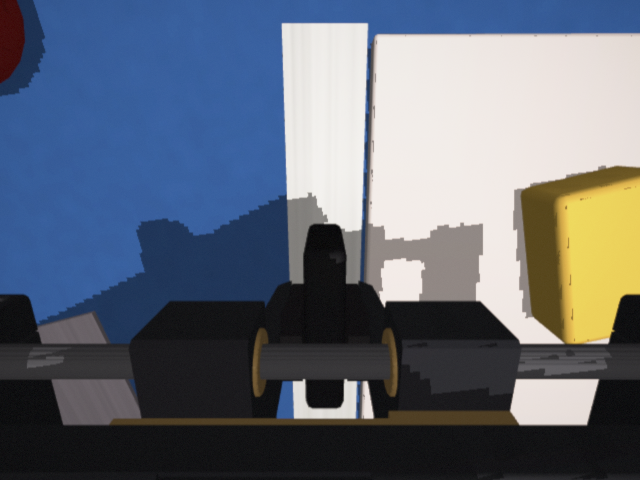

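The bar's right edge runs from (368,24) to about (361,260). The board's edge runs from (375,36) to (367,230), with a small, even gap between them.

Run:
```python
from h import *
c=pickle.load(open("w5.pkl","rb"))
A=unproj(c,375,36,.012);B=unproj(c,367,230,.012)
E1=unproj(c,368,24,.0226);E2=unproj(c,362,230,.0226);E0=unproj(c,282,24,.0226)
d=(A-B)[:2];d/=np.linalg.norm(d);n=np.array([d[1],-d[0]])
print(A,B,np.degrees(np.arctan2(d[1],d[0])),"gaps",[(n@(A-e)[:2]).round(4) for e in(E1,E2)],"bar yaw",np.degrees(np.arctan2(*(E1-E2)[[1,0]])),"end offset",d@(E1-A)[:2],"w",np.linalg.norm(E0-E1))
```

```text
[0.56666046 0.08580066 0.012     ] [ 0.55410617 -0.00276911  0.012     ] 81.93237752487444 gaps [np.float64(0.0045), np.float64(0.0038)] bar yaw 82.3715334871015 end offset 0.0014861584182848467 w 0.03579849992873064
```

Gap is about 4 mm, parallel within 0.5° and centred within about 1.5 mm. I'll lower gently and nudge 1 mm towards the board.

Request:
{"op": "apply_moves", "data": {
  "commands": [
    [0,0,0,0,0.3,0.1,0],
    [0,0,0,0,0.6,0.1,0],
    [0,0,0,0,0.9,0.1,0],
    [0,0,0,0,1.2,0.1,0],
    [0,0,0,0,1.4,0.1,0],
    [0,0,0,0,1.55,0.1,0],
    [0,0,0,0,1.65,0.1,0],
    [0,0,0,0,1.7,0.1,0]
  ]
}}

```text
time: 9.45
position: [0.5303, -0.0285, 0.0458]
eef_rot: [-1.141, 1.308, -1.309]
force: [0.1, -0.3, 0.3]
grip_width: 0.182
```

Run:
```python
from h import *
goto([.529,-.028,.046],-7.8)
c=snap("side","s6")
f=c["frame"][:,:,::-1][180:320,150:400];cv2.imwrite("pics/s6c.png",cv2.resize(f,None,fx=3,fy=3,interpolation=cv2.INTER_CUBIC))
```

```text
turn [-0.001 -0.    -0.   ] shift [-0.03 -0.02 -0.13] deg 0.1 t 9.45 j [ 0.19  0.7  -0.28  1.95  0.35  0.54 -0.47] pos [ 0.5303 -0.0285  0.0458] yaw -7.81 F [ 0.1 -0.3  0.3] g 0.182
```

View pics/s6c.png

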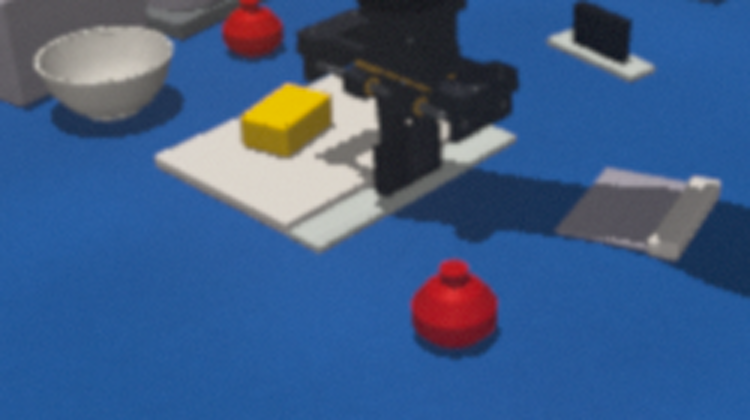

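The rule is on the table: the 3 N load has gone from the force reading, and the crop shows it alongside the board. I'll open gradually.

Request:
{"op": "apply_moves", "data": {
  "commands": [
    [0,0,0,0,0,0,0.2],
    [0,0,0,0,0,0,0.25],
    [0,0,0,0,0,0,0.3],
    [0,0,0,0,0,0,0.4],
    [0,0,0,0,0,0,0.5],
    [0,0,0,0,0,0,0.6],
    [0,0,0,0,0,0,0.6],
    [0,0,0,0,0,0,0.6]
  ]
}}

```text
time: 10.5
position: [0.5303, -0.0285, 0.0458]
eef_rot: [-1.141, 1.308, -1.309]
force: [0.3, 0.2, -0.5]
grip_width: 0.604
```

Request:
{"op": "apply_moves", "data": {
  "commands": [
    [0,0,0,0,-0.5,0,0.6],
    [0,0,0,0,-2,0,0.6],
    [0,0,0,0,-4,0,0.6],
    [0,0,0,0,-7,0,0.6],
    [0,0,0,0,-10,0,0.6],
    [0,0,0,0,-13,0,0.6],
    [0,0,0,0,-15,0,0.6],
    [0,0,0,0,-15,0,0.6]
  ]
}}

```text
time: 11.5
position: [0.5312, -0.0285, 0.1979]
eef_rot: [-1.138, 1.305, -1.311]
force: [0.2, -0.6, -0.7]
grip_width: 0.597
```

Run:
```python
from h import *
snap("wrist","w7");goto([.40,-.35,.25],-50)
```

```text
turn [-0.002  0.736 -0.001] shift [33.62 -5.36 -8.53] deg 42.2 t 11.55 j [ 0.27  0.45 -0.39  1.9   0.23  0.83 -0.37] pos [ 0.5304 -0.0285  0.1966] yaw -7.82 F [ 0.4 -0.4  0.2] g 0.604
```

View pics/w7.png

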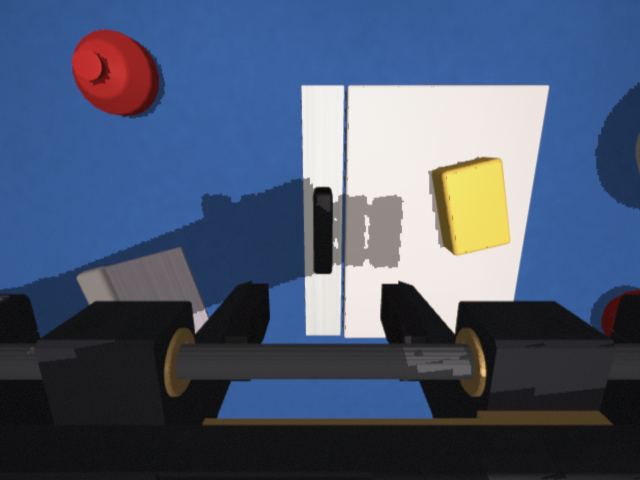

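The released rule has corners (302,86), (344,86), (306,335), (340,335). The board's near edge runs from (348,86) to (345,338).

Run:
```python
from h import *
c=pickle.load(open("w7.pkl","rb"))
b=[unproj(c,u,v,.012)[:2] for u,v in((348,86),(345,338),(548,86))]
r=[unproj(c,u,v,.006)[:2] for u,v in((302,86),(344,86),(340,335),(306,335))]
y=b[0]-b[1];print(np.linalg.norm(y),np.linalg.norm(b[2]-b[0]));y/=np.linalg.norm(y);x=np.array([y[1],-y[0]])
o=(b[0]+b[1])/2+.085*x;rc=np.mean(r,0);print("board",o,np.degrees(np.arctan2(x[1],x[0])),"rule in board",x@(rc-o),y@(rc-o))
d=r[0]+r[1]-r[2]-r[3];print(np.degrees(np.arctan2(d[1],d[0])-np.arctan2(y[1],y[0])), np.linalg.norm(r[0]-r[1]))
t=snap("top","t7")
```

```text
0.2380924929633986 0.1672355636550708
board [ 0.63578308 -0.0427054 ] -7.422899207022092 rule in board -0.10673005894017218 0.0005311842174336587
-0.4289753757057231 0.03569732474042123
```

Run:
```python
from h import *
s=arm.observe();print(s["time"],s["position"],s["force"]);print(arm.hand_in())
```

```text
11.6 [ 0.52986962 -0.02857417  0.19576146] [ 0.7167171   0.14216587 -0.36843376]
the job is handed in; nothing more can be done
None
```

I laid the longer straightedge flat along the board's robot-facing long side, let go of it, and handed the job in at 11.6 s. At hand-in the gripper was open about 15 cm above it, touching nothing.

The last wrist-camera check put the straightedge at x = -0.107 m and y = 0.001 m in the board's frame, so the gap is about 3 to 4 mm. It was within 0.5° of parallel and centred within about 1 mm.

The board's centre measured within 1 mm of my starting estimate. I never reached near the shorter straightedge or the pink look-alike, and I took no final measurement of them. I judged flatness from the force reading returning to zero and from the pictures, not from a direct height measurement. No check failed or disagreed beyond the 1–2 mm scatter of the camera calibration.

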